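# Eject a nozzle cartridge and trap it on the chute

## Robot

A 6-joint arm with a two-finger parallel gripper is mounted at the origin on the work surface. World frame = base frame: x ahead of the robot, y to its left, z up, the work surface at z = 0. Lengths are in mm, angles in rad, forces in N, time in s.
With the tool pointing down it reaches from about 250 to 775 mm from the base axis. Payload 4 kg.
Tool frame: the origin (TCP) lies on the centre line of the jaws, within the pads' length; the fingertips stand 19 mm ahead of it and the grasp point (between the pads) is the TCP (env.nose_length is the distance from the TCP to the fingertips, in mm); z points along the fingers, y is the line along which they close (so a half turn about z gives the same grasp; the last joint's range is limited). The gripper opens to 85 mm and grips with 20 to 120 N. Pads are 22 mm wide; open, the fingers measure 114 mm over their backs; the gripper's body (76 mm by 85 mm) begins 54 mm behind the grasp point. The pads swing forward as they close: fully open they stand 13 mm farther back than shut.
Start: joints at [1.146, 0.087, 1.371, -0, 1.684, -0.103], TCP at [173.959, 521.78, 250.341] pointing down, gripper open.
Joint ranges: [-3.1, 3.1], [-0.76, 2.03], [0.27, 2.55], [-1.08, 4.22], [0.17, 2.65], [-2.57, 2.57]. Speed limits (rad/s): [2.79, 2.79, 3.14, 3.14, 3.14, 3.14].

## Interface

Orientations are given as a unit quaternion [w, x, y, z].
In Python, from plant import env gives the robot as it stands. The module is installed in compiled form; this text tells all that it offers.
- The arm moves only by the shell command python3 -m pendant 'ROWS'. ROWS is JSON, a list of rows, each a list of 3 entries, a list of its own where there are three numbers: the shift along the tool's x, y, z normalised to -1 to 1, where 1 is 500 mm, then the turn, a rotation vector about the tool's x, y, z normalised to -1 to 1, where 1 is 120 degrees, then the closure, from 0 (fully open) to 1 (shut). In form: [[[tx, ty, tz], [wx, wy, wz], fingers], ...]. A call has 1 to 10 rows; each row is the pose to reach, as a shift and turn from the pose commanded when the call began, along the tool's axes at that moment; what a row does not reach only later rows make up. A row lasts 1/8 s, in which the tool goes at most 62.5 mm and 10.7 degrees, less where a joint would pass 70% of its speed; a pose out of reach is approached as far as the arm can. A call with a number of a shift or a turn outside -1 to 1 is refused whole. A call with a gripper value outside its range is refused whole. The fingers move at their own pace and stop on an object; the grip force is fixed at half the most. Time passes only in rows, so rows that repeat a pose let the fingers close. It gives the time, the measured TCP pose, the force, the opening and the grip force at its end, in the units of the state.
- env.sense(): the state, without advancing time (a new reading comes with each control period).
- env.get_image(name): name is "scene" or "top"; returns (picture, depth): 384x512x3 uint8, red, green, blue; 384x512 float32, mm along the optical axis (not along the pixel's ray), 0 where there is no reading.
- env.calibration(name): a dict with "mtx" (3x3 intrinsics, pixels), "k1" (the pictures are not rectified: a ray, as slopes to the right and down, at radius r is drawn at 1 + k1 r^2 times it, then the intrinsics apply), "xyz" and "orientation" of the camera in the world. Camera axes: x right, y up, looking along -z (the intrinsics and any distortion apply to the point x, -y, -z); pixel columns grow to the right and rows downward; lengths in mm; the calibration is good to about 2 mm. A picture is of the moment at which its call begins. calibration takes no time and is no camera call.
- env.sign_off(): hands the job in; it is judged then, once.
The state is a dict: "time": time; "q": joint angles; "qd": joint speeds; "joint_torque": joint torques, N m; "eef_pos": TCP position; "orientation": TCP orientation; "ft_force": force on the tool from outside, world axes, zero at the start; "wrist_torque": the same for the moment, N m; "grip_width": finger opening in mm; "gripper_force": force on a finger pad.
Only numpy, scipy, OpenCV 4.12 (cv2) and the standard library are available. Lean on these libraries where they do the work, as an engineer would, in place of code of your own. Each camera call takes 0.05 s, during which the arm holds its last target. There are 200 camera calls.

## Task

Press the red ejector button so that the yellow nozzle cartridge springs out, and with your other finger already waiting over the chute stop the cartridge before it slides off the chute's low end. Only press and block with the fingers: do not pinch, squeeze or lift the cartridge, and leave all the other things on the cart where they are. Finish while holding it there: the cartridge, clear of the gate, resting still on the chute against your finger.

Things in the scene. Friction and masses are not known exactly. Their poses are not given: they have to be found in the camera images.
- dispenser: Fixed cartridge dispenser: base 265 x 120 x 8 mm; black case 83 x 90 x 95 mm high (x +42 to +125 mm) with a closed grey refill flap on top. A sloping aluminium roller chute runs down from the case towards this frame's -x; the red ejector button stands beside the chute on the -y side. Origin: on the work surface under the gate, on the chute's centre line; z up.
- chute: The dispenser's roller chute, tilted 12 degrees. Origin: level with the roller tops, centre line, at the gate, 55 mm above the work surface. x points UP the chute to the case, z square to the roller tops, y as the dispenser's. 15 free rollers, 8 mm thick, from x = -135 (open low end) to +44 mm; side rails 5 mm above the roller tops, 29 mm apart inside, 35 mm outside.
- gate (a point): Middle of the chute, level with the roller tops, at the steel gate that holds the cartridge back: 6 mm proud, chute x = -5.5 to -0.5, y = -9 to +9 mm. It is rigidly joined to the red button and sinks with it. Behind the cartridge a spring kicker pushes it 14 mm out once the gate is down.
- chute_end (a point): Middle of the chute's open low end, roller-top height, at chute x = -135 mm. Nothing stops the cartridge there. Trapped well means the cartridge's origin is at chute x between -10 and -110 mm, so the blocking finger's face stands at chute x of about -30 to -125 mm, on the centre line, its tip 8 to 25 mm above the roller tops there.
- cartridge: Loose yellow nozzle cartridge, a block 36 (x) x 26 (y) x 34 (z) mm, 90 g, brass nozzle on top. Origin: centre of its underside; axes parallel to the chute's. Starts behind the gate, origin at chute x = +20 mm, front face at +2 mm. Once freed it slides off the whole chute in well under a second, so the blocking finger must be there before the press.
- ejector_top (a point): Centre of the top of the round red ejector button (30 mm diameter). In the dispenser's frame at x = 0, y = -42 mm, 67 mm above the work surface when up (12 mm above the chute surface at the gate). It is pressed straight down; the housing under it is 34 mm square, 52 mm high.
- ejector (a joint): Travel of the red button: 0 up, 0.009 m fully down. Spring: about 1.4 N to start, 5 N fully down. The gate lets the cartridge go at about 0.005 to 0.007. It springs back when released.
- build_plate: Bystander: loose aluminium build plate 190 x 190 x 6 mm with a 20 mm tab at its -x edge, origin centre of underside.
- deburring_knob: Bystander: green plastic deburring knob standing beside the chute, 36 mm diameter, 40 mm high, origin centre of underside.
- wrench: Bystander: chrome wrench 160 mm long lying along its x, origin at its underside middle.
- spool: Bystander: pink translucent spool lying on its flange near the button, 84 mm diameter, 46 mm high, origin centre of underside.
- grease_jar: Bystander: small white jar, blue cap, 52 mm diameter, 50 mm high, origin centre of underside.
- screw_tray: Bystander: orange open tray 100 x 70 x 28 mm, origin centre of underside.
- glue_stick: Bystander: white glue stick, red cap, 28 mm diameter, 85 mm high, origin centre of underside.
There are look-alikes about, which are no part of the job. Several things have the shape of the cartridge; the one meant has the colours described above.

How it is judged:
By the outcome, as a careful person would: the job done as asked, in the order asked, and still so for the second after the job is handed in, while the arm keeps its last pose, push and grip.
It also fails if it takes over 32 s, if anything falls off the work surface, if the arm or the gripper's body presses on something with over 40 N, if the wrist force passes 120 N, or if a joint passes its speed limit or range.

## Working session

There is one attempt and no reset: what is moved stays moved. The work goes in short steps, Python scripts to look and compute and a shell command to move; the robot and the scene stay as the last step left them, time stands still between calls to the robot, and variables do not carry over. Pictures are saved under pics/ and viewed, at most 10 in all, crops included, and the job is handed in when it is done.

```bash
mkdir -p pics; cat > h.py <<'E'
import numpy as np, cv2
from scipy.spatial.transform import Rotation as R
from plant import env
def q2R(q): return R.from_quat([q[1],q[2],q[3],q[0]])
def cal(n):
    c=env.calibration(n); return np.array(c["mtx"]),c["k1"],np.array(c["xyz"]),q2R(c["orientation"]).as_matrix()
def ray(n,u,v):
    K,k1,o,Rm=cal(n)
    d=np.array([(u-K[0,2])/K[0,0],(v-K[1,2])/K[1,1]]); s=d.copy()
    for _ in range(20): s=d/(1+k1*(s@s))
    return o,Rm@np.array([s[0],-s[1],-1.])
def onz(n,u,v,z):
    o,d=ray(n,u,v); return o+d*(z-o[2])/d[2]
def dep(n,u,v,D):
    o,d=ray(n,u,v); return o+d*D
E
python3 - <<'E'
from h import *
for n in("scene","top"):
    p,d=env.get_image(n); np.savez(n+"0.npz",p=p,d=d)
    cv2.imwrite(f"pics/{n}0.png",cv2.resize(p[:,:,::-1],(800,600),interpolation=cv2.INTER_CUBIC))
    c=env.calibration(n); print(n,c)
s=env.sense(); print(s["time"],s["eef_pos"],s["orientation"],s["grip_width"],env.nose_length)
E
```

```text
scene {'mtx': array([[406.28247864,   0.        , 255.20786555],
       [  0.        , 406.28247864, 194.32736967],
       [  0.        ,   0.        ,   1.        ]]), 'k1': -0.03014010776232461, 'xyz': array([1143.75977932, -153.33121015, 1037.81976356]), 'orientation': array([0.75069589, 0.23014465, 0.18117597, 0.59216923])}
top {'mtx': array([[398.59756989,   0.        , 250.7626713 ],
       [  0.        , 398.59756989, 187.09554912],
       [  0.        ,   0.        ,   1.        ]]), 'k1': -0.08854992850120552, 'xyz': array([ 291.76011157,  -26.89077825, 1198.82669414]), 'orientation': array([-0.68853198, -0.07346491,  0.07239041,  0.71783442])}
0.1 [173.7828314  521.37333623 249.23764335] [-2.68092665e-04  1.60215948e-01  9.87081445e-01 -9.99098960e-04] 85.2958690226049 19.0
```

View pics/scene0.png

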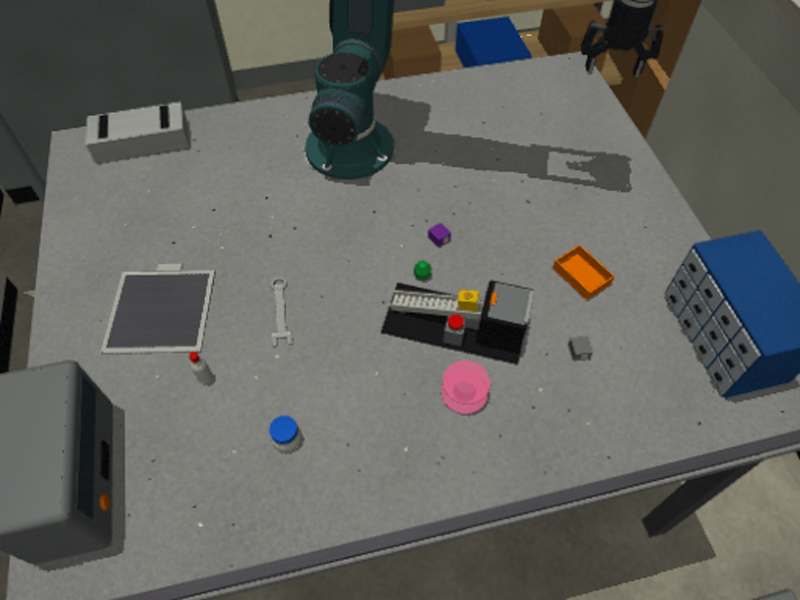

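View pics/top0.png

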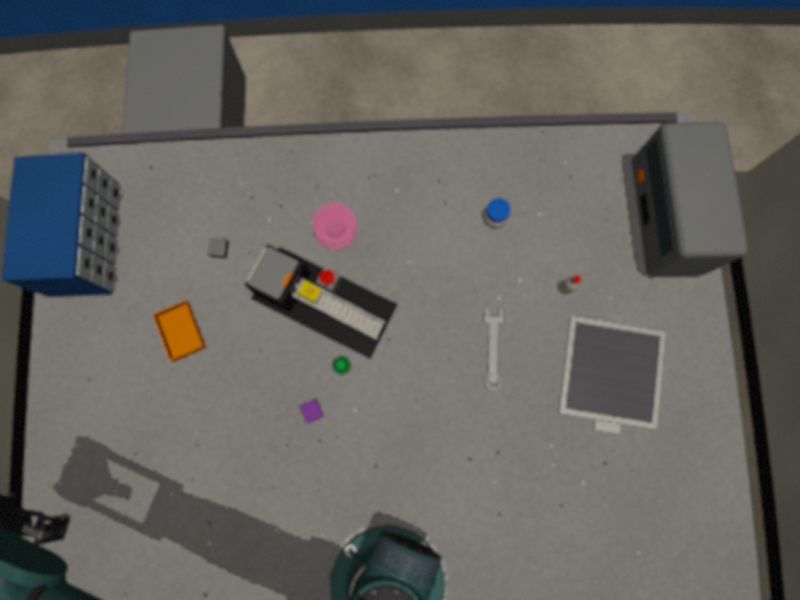

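The scene view shows the red button at (456,322) and the yellow cartridge at (468,298), with the chute running left to (393,300). In the top view the button is at (327,277), the cartridge at (310,291) and the low chute end at (383,325), all at 800x600 scale. Next I'll triangulate the button and get the yaw.

```bash
cat > m.py <<'E'
from h import *
def comp(m,u,v,r=12):
    n,l,s,c=cv2.connectedComponentsWithStats(m.astype(np.uint8))
    k=[(np.hypot(*(c[i]-(u,v))),i) for i in range(1,n) if s[i,4]>8]; i=min(k)[1]; return c[i],s[i,4],l==i
def tri(a,b):
    (o1,d1),(o2,d2)=ray("scene",*a),ray("top",*b)
    t=np.linalg.lstsq(np.c_[d1,-d2],o2-o1,rcond=None)[0]; p,q=o1+d1*t[0],o2+d2*t[1]
    return (p+q)/2,np.linalg.norm(p-q)
k=.64; res={}
I={n:np.load(n+"0.npz") for n in("scene","top")}
for nm,hs,S,T in(("button",[(0,8),(172,180)],(456,321),(327,277)),("cart",[(24,34)],(468,298),(310,291))):
    c={}
    for n,(u,v) in(("scene",S),("top",T)):
        h=cv2.cvtColor(I[n]["p"],cv2.COLOR_RGB2HSV).astype(int)
        m=np.zeros(h.shape[:2],bool)
        for a,b in hs: m|=(h[...,0]>=a)&(h[...,0]<=b)
        m&=(h[...,1]>150)&(h[...,2]>90)
        c[n],ar,mk=comp(m,u*k,v*k); print(nm,n,c[n],ar,"depth pt",dep(n,*c[n],np.median(I[n]["d"][mk])).round(1))
    print(nm,*tri(c["scene"],c["top"]))
# cloud from top view around button
D=I["top"]["d"]; P=I["top"]["p"].astype(int)
pts=[];cols=[];uv=[]
for v in range(140,245):
    for u in range(145,270):
        if D[v,u]>0: pts.append(dep("top",u,v,D[v,u]));cols.append(P[v,u]);uv.append((u,v))
pts=np.array(pts);cols=np.array(cols);uv=np.array(uv)
m=np.zeros(D.shape,np.uint8); 
for (u,v),q in zip(uv,pts): m[v,u]=q[2]>4.5
_,_,mk=comp(m,200,188)
sel=np.array([mk[v,u] for u,v in uv])
g=pts[sel]; r=cv2.minAreaRect(g[:,:2].astype(np.float32)); print("footprint",r,"table z",np.median(pts[~sel][:,2]),"n",sel.sum())
np.savez("cl.npz",p=g,c=cols[sel])
b=(cols[sel].min(1)>120)&(g[:,2]>15)&(g[:,2]<68)
q=g[b]; c0=q.mean(0); w,V=np.linalg.eigh(np.cov((q-c0)[:,:2].T)); print("bright pca",b.sum(),c0,V[:,1],np.degrees(np.arctan2(V[1,1],V[0,1])),w**.5)
E
python3 m.py
```

```text
button scene [291.35443038 205.08860759] 79 depth pt [565.5  91.1  67.6]
button top [208.59210526 176.82894737] 76 depth pt [565.   91.8  66.2]
button [564.91859697  91.58534355  66.47983025] 0.4771753410570911
cart scene [299.11940299 191.96268657] 134 depth pt [539.6 120.1  86.7]
cart top [197.60377358 185.54716981] 106 depth pt [534.8 121.1  91.4]
cart [536.74529866 121.87582384  82.11262743] 0.8353132799165967Traceback (most recent call last):
  File "m.py", line 25, in <module>
    if D[v,u]>0: pts.append(dep("top",u,v,D[v,u]));cols.append(P[v,u]);uv.append((u,v))
                            ~~~^^^^^^^^^^^^^^^^^^
  File "h.py", line 15, in dep
    o,d=ray(n,u,v); return o+d*D
        ~~~^^^^^^^
  File "h.py", line 8, in ray
    K,k1,o,Rm=cal(n)
              ~~~^^^
  File "h.py", line 6, in cal
    c=env.calibration(n); return np.array(c["mtx"]),c["k1"],np.array(c["xyz"]),q2R(c["orientation"]).as_matrix()
ValueError: time passes only in moves, steps and waits
```

```bash
sed -i 's/^def cal(n)/from functools import lru_cache\n@lru_cache\ndef cal(n)/' h.py; python3 m.py | tail -2
```

```text
footprint ((529.0989990234375, 103.23806762695312), (264.0457763671875, 121.48155212402344), 61.29193878173828) table z -0.6268602983116125 n 3362
bright pca 467 [497.15426603  54.7807463   37.28446131] [0.47397436 0.88053865] 61.70740840624736 [ 9.29214705 36.7648287 ]
```

```bash
cat > go.py <<'E'
import sys
from h import *
yaw=np.radians(61.5); ex=np.array([np.cos(yaw),np.sin(yaw),0]); ey=np.array([-ex[1],ex[0],0])
B=np.array([564.9,91.6,0]); O=B+42*ey
def disp(p): p=np.asarray(p)-O; return np.array([p@ex,p@ey,p[2]])
def plan(mx,my,z,ang):
    s=env.sense(); Rm=q2R(s["orientation"]); a=yaw+np.radians(ang)
    y=np.array([np.cos(a),np.sin(a),0]); zz=np.array([0,0,-1.]); T=R.from_matrix(np.c_[np.cross(y,zz),y,zz])
    tgt=O+mx*ex+my*ey+[0,0,z]
    print("t",s["time"],"eef disp",disp(s["eef_pos"]).round(1),"w",round(s["grip_width"],1),"F",np.round(s["ft_force"],2))
    print("target",tgt.round(1),"shift/500",(Rm.inv().apply(tgt-s["eef_pos"])/500).round(4),"turn/120",(np.degrees((Rm.inv()*T).as_rotvec())/120).round(4))
if __name__=="__main__": plan(*map(float,sys.argv[1:]))
E
python3 go.py -33 -21 170 -25.9
```

```text
t 0.1 eef disp [191.1 506.8 249.2] w 85.3 F [-0.39 -0.23  0.21]
target [530.7  72.6 170. ] shift/500 [-0.9611 -0.6253  0.1596] turn/120 [-1.000e-03  2.000e-04  2.997e-01]
```

```bash
python3 -m pendant '[[[-0.12,-0.08,0],[0,0,0.04],0.25],[[-0.24,-0.16,0],[0,0,0.08],0.25],[[-0.36,-0.24,0],[0,0,0.12],0.25],[[-0.48,-0.31,0],[0,0,0.16],0.25],[[-0.6,-0.39,0],[0,0,0.2],0.25],[[-0.72,-0.47,0.02],[0,0,0.24],0.25],[[-0.84,-0.55,0.06],[0,0,0.28],0.25],[[-0.96,-0.625,0.1],[0,0,0.3],0.25],[[-0.961,-0.625,0.159],[0,0,0.3],0.25],[[-0.961,-0.625,0.159],[0,0,0.3],0.25]]'; python3 - <<'E'
import go
go.plan(-33,-21,120,-25.9)
E
```

```text
time: 1.35
eef_pos: [530.8, 71.0, 167.8]
orientation: [-0.002, 0.459, 0.889, -0.001]
ft_force: [0.6, 0.0, -0.5]
grip_width: 64.3
gripper_force: 0.0
t 1.35 eef disp [-34.3 -21.9 167.8] w 64.3 F [ 0.61  0.04 -0.48]
target [530.7  72.6 120. ] shift/500 [0.0025 0.002  0.0956] turn/120 [-0.0019 -0.0012 -0.0017]
```

```bash
python3 -m pendant '[[[0.002,0.002,0.06],[0,0,0],0.25],[[0.002,0.002,0.11],[0,0,0],0.25],[[0.002,0.002,0.11],[0,0,0],0.25],[[0.002,0.002,0.11],[0,0,0],0.25]]'; python3 - <<'E'
from h import *
import go
go.plan(-33,-21,90,-25.9)
ims=[]
for n,(u,v) in(("scene",(285,195)),("top",(215,190))):
    p,d=env.get_image(n); np.savez(n+"1.npz",p=p,d=d)
    c=p[v-50:v+50,u-65:u+65,::-1]; ims.append(cv2.resize(c,(400,308),interpolation=cv2.INTER_CUBIC))
cv2.imwrite("pics/near.png",np.hstack(ims))
E
```

```text
time: 1.85
eef_pos: [531.6, 75.4, 117.0]
orientation: [0.001, 0.457, 0.889, 0.001]
ft_force: [-0.6, 0.4, -0.3]
grip_width: 64.1
gripper_force: 0.0
t 1.85 eef disp [-30.1 -20.5 117. ] w 64.1 F [-0.63  0.37 -0.26]
target [530.7  72.6  90. ] shift/500 [-0.0033 -0.0048  0.0541] turn/120 [0.0007 0.0003 0.0001]
```

View pics/near.png

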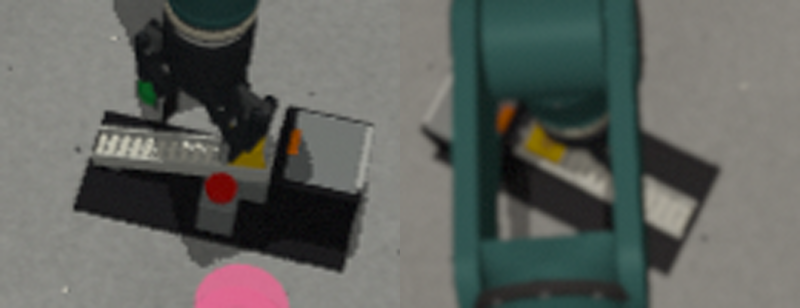

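The crop shows one finger just short of the button at about (235,150) in the scene half. The other, at about (165,110), is over the far side of the chute. I'll check the fingertip positions against the depth image.

```bash
python3 - <<'E'
from go import *
I=np.load("scene1.npz"); D=I["d"]; P=I["p"].astype(int)
g=[]
for v in range(145,245):
    for u in range(220,350):
        if D[v,u]>0:
            q=disp(dep("scene",u,v,D[v,u]))
            if q[2]>80 and q[2]<135 and P[v,u].max()<90 and q[0]<35: g.append((*q,u,v))
g=np.array(g); 
ang=np.radians(-25.9); uu=np.array([np.cos(ang),np.sin(ang)]); tt=np.array([-uu[1],uu[0]])
e=disp(env.sense()["eef_pos"])
a=(g[:,:2]-e[:2])@uu; t=(g[:,:2]-e[:2])@tt
for nm,s in(("B",a>15),("A",a<-15)):
    for lo in range(80,135,8):
        k=s&(g[:,2]>=lo)&(g[:,2]<lo+8)
        if k.sum(): print(nm,lo,k.sum(),"along",np.percentile(a[k],[2,50,98]).round(1),"across",np.percentile(t[k],[2,50,98]).round(1),"disp",g[k][:,:2].mean(0).round(1))
plan(-33,-21,90,-25.9)
E
```

```text
B 80 5 along [37.5 49.5 53.4] across [26.8 37.4 46.5] disp [29.9 -8.1]
B 88 4 along [43.8 47.1 51.7] across [38.7 49.1 53.7] disp [33.4  1. ]
B 104 3 along [33.7 37.9 39.4] across [-10.7  -9.5  -8.1] disp [ -0.9 -45.6]
B 112 10 along [33.  39.8 46.5] across [-10.3  -7.5  -5.3] disp [  2.1 -45.4]
B 120 12 along [35.5 42.1 47. ] across [-10.8  -5.4   2.7] disp [  5.7 -44.3]
B 128 8 along [34.5 41.  46.8] across [-11.4  -7.   -3.1] disp [  3.5 -45.4]
A 104 10 along [-41.1 -32.1 -31. ] across [-9.  -3.9 10.2] disp [-60.9  -7.3]
A 112 10 along [-41.3 -31.9 -29.9] across [-10.9  -6.6   8.3] disp [-62.2 -10.5]
A 120 11 along [-41.3 -31.4 -30.2] across [-10.5  -2.2   8.6] disp [-60.6  -7.9]
A 128 12 along [-39.7 -32.1 -30.2] across [-10.6  -6.   11.7] disp [-61.   -9.7]
t 1.95 eef disp [-30.1 -21.  117.7] w 64.0 F [ 0.27 -0.2   0.23]
target [530.7  72.6  90. ] shift/500 [-0.0024 -0.0055  0.0554] turn/120 [ 0.0014  0.0008 -0.    ]
```

```bash
python3 -m pendant '[[[-0.003,-0.005,0.03],[0,0,0],0.25],[[-0.003,-0.005,0.055],[0,0,0],0.25],[[-0.003,-0.005,0.055],[0,0,0],0.25],[[-0.003,-0.005,0.055],[0,0,0],0.25]]'; python3 go.py -33 -21 80 -25.9
```

```text
time: 2.45
eef_pos: [530.0, 72.1, 88.1]
orientation: [-0.0, 0.457, 0.889, -0.0]
ft_force: [-0.0, -0.1, -0.5]
grip_width: 63.8
gripper_force: 0.0
t 2.45 eef disp [-33.8 -20.6  88.1] w 63.8 F [-0.01 -0.14 -0.54]
target [530.7  72.6  80. ] shift/500 [0.     0.0018 0.0162] turn/120 [-0.0001 -0.0002 -0.0003]
```

```bash
python3 -m pendant '[[[0,0.001,0.006],[0,0,0],0.25],[[0,0.001,0.012],[0,0,0],0.25],[[0,0.001,0.012],[0,0,0],0.25],[[0,0.001,0.012],[0,0,0],0.25]]'; python3 -m pendant '[[[0,0,0.004],[0,0,0],0.25],[[0,0,0.008],[0,0,0],0.25],[[0,0,0.008],[0,0,0],0.25],[[0,0,0.008],[0,0,0],0.25]]'
```

```text
time: 2.95
eef_pos: [530.5, 72.4, 82.4]
orientation: [0.0, 0.457, 0.889, 0.0]
ft_force: [-0.9, 0.1, 0.6]
grip_width: 64.1
gripper_force: 0.0
time: 3.45
eef_pos: [530.6, 72.4, 78.5]
orientation: [0.0, 0.457, 0.889, 0.0]
ft_force: [0.5, 0.3, 1.6]
grip_width: 64.4
gripper_force: 0.5
```

```bash
python3 -m pendant '[[[0,0,0.003],[0,0,0],0.25],[[0,0,0.006],[0,0,0],0.25],[[0,0,0.006],[0,0,0],0.25]]'; python3 -m pendant '[[[0,0,0.003],[0,0,0],0.25],[[0,0,0.006],[0,0,0],0.25],[[0,0,0.006],[0,0,0],0.25],[[0,0,0.006],[0,0,0],0.25]]'; python3 - <<'E'
from go import *
plan(-33,-21,72,-25.9)
ims=[]
for n,(u,v) in(("scene",(285,195)),("top",(215,190))):
    p,d=env.get_image(n); np.savez(n+"2.npz",p=p,d=d)
    c=p[v-50:v+50,u-65:u+65,::-1]; ims.append(cv2.resize(c,(400,308),interpolation=cv2.INTER_CUBIC))
cv2.imwrite("pics/press.png",np.hstack(ims))
E
```

```text
time: 3.82
eef_pos: [530.6, 72.4, 75.5]
orientation: [0.0, 0.457, 0.889, 0.0]
ft_force: [0.2, -0.7, 1.9]
grip_width: 64.4
gripper_force: 1.3
time: 4.32
eef_pos: [530.6, 72.4, 72.6]
orientation: [0.0, 0.457, 0.889, 0.0]
ft_force: [-0.2, -0.2, 3.7]
grip_width: 64.0
gripper_force: 2.1
t 4.325 eef disp [-33.2 -21.   72.6] w 64.0 F [-0.2  -0.24  3.73]
target [530.7  72.6  72. ] shift/500 [0.0002 0.0003 0.0011] turn/120 [ 0.0003  0.0001 -0.0003]
```

View pics/press.png

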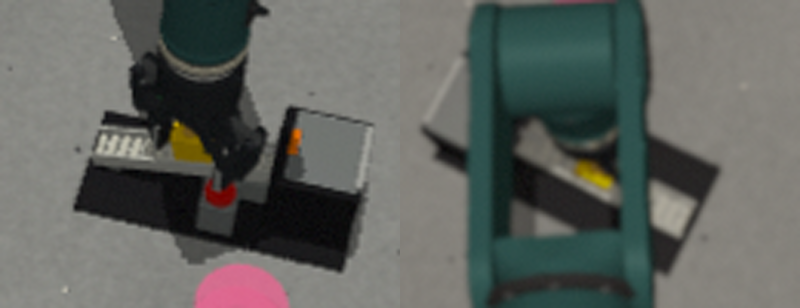

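The press worked. The cartridge is out at (190,143) in the scene half, resting against the blocking finger, and the button is down at (220,193). I'll hold briefly, then check that it is still and where it sits.

```bash
python3 -m pendant '[[[0,0,0],[0,0,0],0.25],[[0,0,0],[0,0,0],0.25],[[0,0,0],[0,0,0],0.25],[[0,0,0],[0,0,0],0.25],[[0,0,0],[0,0,0],0.25],[[0,0,0],[0,0,0],0.25]]'; python3 - <<'E'
from go import *
p,d=env.get_image("scene"); np.savez("scene3.npz",p=p,d=d)
for f in("scene2","scene3"):
    I=np.load(f+".npz"); h=cv2.cvtColor(I["p"],cv2.COLOR_RGB2HSV)
    m=cv2.inRange(h,(22,150,80),(34,255,255))>0; m[:145]=0;m[245:]=0;m[:,:220]=0;m[:,350:]=0
    vs,us=np.nonzero(m); q=np.array([disp(dep("scene",u,v,I["d"][v,u])) for u,v in zip(us,vs)])
    print(f,len(q),us.mean().round(2),vs.mean().round(2),np.percentile(q,[3,50,97],axis=0).round(1).tolist())
E
```

```text
time: 5.18
eef_pos: [530.6, 72.4, 72.4]
orientation: [0.0, 0.457, 0.889, 0.0]
ft_force: [0.5, -0.6, 3.9]
grip_width: 63.9
gripper_force: 2.1
scene2 103 280.4 191.87 [[-55.9, -14.5, 54.4], [-40.9, -11.8, 75.7], [-19.1, 3.5, 83.4]]
scene3 101 280.45 191.89 [[-55.7, -14.3, 54.0], [-40.7, -11.6, 74.0], [-19.1, 4.8, 84.2]]
```

```bash
python3 -c "from plant import env; print(env.sign_off())"
```

```text
the job is handed in; nothing more can be done
None
```

I pressed the button and the cartridge sprang out; it is now held still against the blocking finger about 40 mm down the chute, clear of the gate, and the job was handed in at about 5 s.

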